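# Turn the soap dish to the front

## Robot

A 6-joint arm with a two-finger parallel gripper is mounted at the origin on the work surface. World frame = base frame: x ahead of the robot, y to its left, z up, the work surface at z = 0. Lengths are in m, angles in degrees, forces in N, time in s.
With the tool pointing down it reaches from about 0.3 to 0.85 m from the base axis. Payload 5.4 kg.
Tool frame: the origin (TCP) lies on the centre line of the jaws, within the pads' length; the fingertips stand r.tips_ahead ahead of it and the grasp point (between the pads) lies 3 mm ahead of it (r.tips_ahead is the distance from the TCP to the fingertips, in m); z points along the fingers, y is the direction in which the jaws open and shut (so a half turn about z gives the same grasp; the last joint's range is limited). The gripper opens to 85 mm and grips with 20 to 120 N. Pads are 22 mm wide; open, the fingers measure 114 mm over their backs; the gripper's body (76 mm by 85 mm) begins 54 mm behind the grasp point. The pads swing forward as they close: fully open they stand 13 mm farther back than shut.
Start: joints at [61.645, 9.076, 91.501, -0, 79.423, -12.038], TCP at [0.162, 0.552, 0.253] pointing down, gripper open.
Joint ranges: [-166.64, 166.64], [-54.1, 131.32], [10.49, 154.53], [-73.88, 253.88], [9.74, 151.15], [-171.62, 171.62]. Speed limits (degrees/s): [147.25, 147.25, 180, 180, 180, 180].

## Interface

Orientations are given as a 3x3 rotation matrix whose columns are the frame's x, y, z axes.
In Python, from rig import r gives the robot as it stands.
- The arm moves only by the shell command python3 -m pendant 'ROWS' [OPENING]. ROWS is JSON, a list of rows, each a list of 4 numbers: the shift along the tool's x, y, z in m, then the turn about the tool's z in degrees. In form: [[x, y, z, yaw], ...]. A call has 1 to 10 rows; each row shifts and turns the commanded pose from where the row before left it, along the tool's axes as they then stand; what a row does not reach is not made up. A row lasts 1/8 s, in which the tool goes at most 62.5 mm and 10.7 degrees, less where a joint would pass 70% of its speed; a pose out of reach is approached as far as the arm can. A call is refused whole if a number of a shift passes 0.0625 or a number of a turn 10.7, either way. A call with a gripper value outside its range is refused whole. OPENING is the opening, from 0 (shut) to 1 (fully open), set as the call begins (- or left out, the last holds). The fingers move at their own pace and stop on an object; the grip force is fixed at half the most. Time passes only in rows, so rows that do not move let the fingers close. It gives the time, the measured TCP pose, the force and the opening at its end, in the units of the state.
- r.read_state(): the state, without advancing time (a new reading comes with each control period).
- r.capture(name): name is "scene" or "top" or "wrist"; returns the picture (400x640x3 uint8, red, green, blue); there is no depth.
- r.camera_model(name): a dict with "intrinsics" (3x3 intrinsics, pixels), "world_to_cam" (4x4, takes a point from world to camera coordinates); the wrist camera has in their place "T_tool_cam" (4x4, takes a point from camera to tool coordinates, whose origin is the TCP and whose axes are the flange's). Camera axes: x right, y up, looking along -z (the intrinsics and any distortion apply to the point x, -y, -z); pixel columns grow to the right and rows downward; lengths in m; the calibration is good to about 2 mm. The wrist camera is an equidistant fisheye: a pixel r from the principal point sees the ray r / f radians off the axis. A picture is of the moment at which its call begins: read the wrist's pose just before it. camera_model takes no time and is no camera call.
- r.hand_in(): hands the job in, once; it reports no verdict.
The state is a dict: "clock": time; "qpos": joint angles; "qd": joint speeds; "tau": joint torques, N m; "tool_pos": TCP position; "tool_rot": TCP orientation; "force": force on the tool from outside, world axes, zero at the start; "ft_torque": the same for the moment, N m; "finger_gap": opening from 0.0 (shut) to 1.0 (fully open).
Only numpy, scipy, OpenCV 4.12 (cv2) and the standard library are available. Lean on these libraries where they do the work, as an engineer would, in place of code of your own. Each camera call takes 0.05 s, during which the arm holds its last target. There are 200 camera calls.

## Task

Turn the bathroom turntable by pushing the tabs on its rim, gently, until the soap dish stands at the front, in line with the towel peg in the middle of the shelf's front edge. Push only the turntable: do not touch, lift or topple the dish, bottle or cup riding on it, and leave the tweezer and the shower cap case where they lie.

Things in the scene. Friction and masses are not known exactly. Their poses are not given: they have to be found in the camera images.
- turntable: White plastic turntable, the turning part: flat disc 260 mm across, 12 mm thick; origin on its vertical axis at the disc's underside, 13 mm above the shelf's top. z is up; the frame turns with it. It turns either way, needs about 1 N at the rim and stops at once when not pushed. Six identical tabs stand on its rim at 0, 60, 120, 180, 240 and 300 degrees from its x axis.
- tab (a point): One of the six identical upright tabs round the rim, the one on the turntable's x axis: the middle of its top edge, 147 mm from the axis, 25 mm above the disc's top. A tab is a plate 14 mm thick (along the rim), reaching from 126 to 168 mm from the axis and down to the disc's underside. Between tabs, outside the disc, there is open air down to the shelf.
- shelf: Fixed white painted wooden shelf, 260 mm deep and 800 mm long, its top 100 mm above the counter. Origin on the counter right under the turntable's axis; its x axis points away from the front edge, y along the shelf. The front edge is the long edge facing the robot, 130 mm from the turntable's axis.
- front_spot (a point): The front place: a point fixed to the shelf, at the height of the disc's top, 70 mm from the turntable's axis towards the towel peg; the middle of the soap dish belongs over it.
- towel_peg (a point): Ball end (18 mm across) of the thin steel towel peg that sticks out level from the middle of the shelf's front edge, 200 mm in front of the turntable's axis, 37 mm lower than the disc's top. It marks the front.
- dish: Loose white ceramic soap dish, a low round saucer 84 mm across and 18 mm high with a pale bar of soap in it (top 23 mm up), standing on the turntable with its middle about 70 mm from the axis. Origin at the centre of its underside.
- bottle: Loose closed small shampoo bottle, 50 mm across and 140 mm high, standing on the turntable about 70 mm from the axis. Origin at the centre of its underside. Not to be touched.
- cup: Loose open toothbrush cup, 68 mm across and 95 mm high, standing on the turntable about 70 mm from the axis. Origin at the centre of its underside. Not to be touched. Dish, bottle and cup stand about 120 degrees apart and ride round with the disc.
- tweezer: Loose steel tweezer, about 98 mm long along its x, 6 mm high, lying on the shelf left (+y) of the turntable. Origin under its middle. To be left alone.
- cap_case: Loose clear plastic shower cap case, 95 x 65 x 22 mm, with a chrome spring clip on it (36 mm high in all), lying on the shelf right (-y) of the turntable. Origin under its middle. To be left alone.
There are look-alikes about, which are no part of the job. Leave any green, orange or purple look-alike of the dish alone.

How it is judged (in metres and radians):
At the end, for the whole second after the job is handed in: The middle of the soap dish is within 18 mm of the front place (about 15 degrees of turn), the turntable is at rest, and dish, bottle and cup stand upright and still on the disc, 55 to 85 mm from its axis (horizontal distance between dish and front_spot below 0.018 m and angular speed of turntable below 0.05 rad/s and angle between each of dish, bottle, cup's own z axis and vertical below 0.1 rad and z of dish in the frame of turntable between 0.008 and 0.018 m and horizontal distance between dish and turntable between 0.055 and 0.085 m and linear speed of each of dish, bottle, cup below 0.02 m/s and z of bottle in the frame of turntable between 0.008 and 0.018 m and horizontal distance between bottle and turntable between 0.055 and 0.085 m and z of cup in the frame of turntable between 0.008 and 0.018 m and horizontal distance between cup and turntable between 0.055 and 0.085 m); the robot touches nothing.
It fails at once if the robot touches the dish, bottle or cup instead of the turntable (contact force between any of the fingers, the arm and dish above 0.5 N or contact force between any of the fingers, the arm and bottle above 0.5 N or contact force between any of the fingers, the arm and cup above 0.5 N).
It fails at once if the dish, bottle or cup is lifted off the turntable or toppled (angle between any of dish, bottle, cup's own z axis and vertical above 0.35 rad or z of any of dish, bottle, cup in the frame of turntable above 0.027 m).
It fails at once if the tweezer or the cap case is shifted by more than 15 mm (distance of any of tweezer, cap_case from where it was at the start of the episode above 0.015 m).
It fails at once if the turntable is spun violently (faster than 2 rad/s) (angular speed of turntable above 2 rad/s).
It also fails if it takes over 72 s, if anything falls off the work surface, if the arm or the gripper's body presses on something with over 40 N, if the wrist force passes 120 N, or if a joint passes its speed limit or range.

## Working session

There is one attempt and no reset: what is moved stays moved. The work goes in short steps, Python scripts to look and compute and a shell command to move; the robot and the scene stay as the last step left them, time stands still between calls to the robot, and variables do not carry over. Pictures are saved under pics/ and viewed, about 8 in all and at most 12, crops included, and the job is handed in when it is done.

```bash
mkdir -p pics
python3 - <<'E'
from rig import r
import cv2,numpy as np
for n in("top","scene"):
    cv2.imwrite(f"pics/{n}0.png",r.capture(n)[:,:,::-1])
    m=r.camera_model(n);print(np.round(m["intrinsics"],2),np.round(m["world_to_cam"],4))
s=r.read_state();print(s["clock"],s["tool_pos"],np.round(s["tool_rot"],3),r.tips_ahead)
E
```

```text
[[420.33   0.   317.31]
 [  0.   420.33 199.78]
 [  0.     0.     1.  ]] [[-6.7100e-02 -9.9770e-01 -2.0000e-04  2.9800e-02]
 [ 9.7590e-01 -6.5700e-02  2.0810e-01 -5.1940e-01]
 [-2.0760e-01  1.3800e-02  9.7810e-01 -1.1806e+00]
 [ 0.0000e+00  0.0000e+00  0.0000e+00  1.0000e+00]]
[[374.84   0.   319.55]
 [  0.   374.84 194.98]
 [  0.     0.     1.  ]] [[-0.7675  0.6408 -0.0188  0.3807]
 [-0.4803 -0.5554  0.6789  0.1801]
 [ 0.4246  0.53    0.734  -1.2518]
 [ 0.      0.      0.      1.    ]]
0.1 [0.16132286 0.5513712  0.252407  ] [[-0.96   0.281 -0.001]
 [ 0.281  0.96  -0.002]
 [ 0.    -0.002 -1.   ]] 0.022
```

View pics/top0.png

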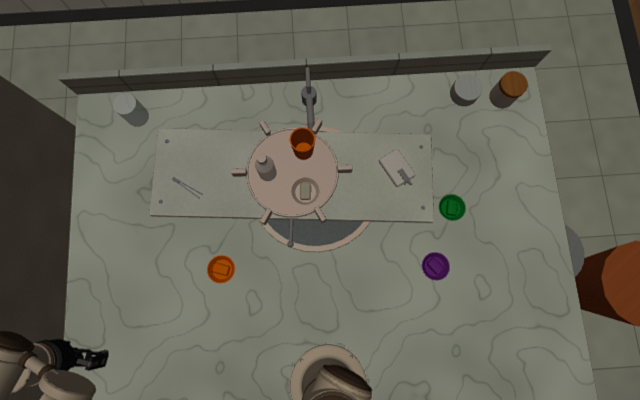

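View pics/scene0.png

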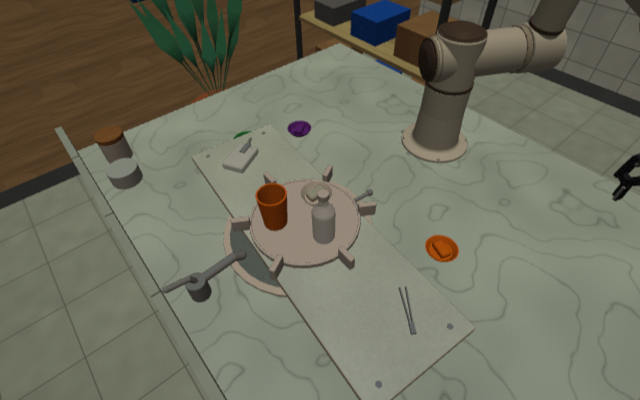

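The top view shows the disc centre at about (293,172), the dish (305,191), the peg ball (291,245) and tabs at (265,214), (320,213), (345,169), (239,172), (265,128) and (317,127). The scene view agrees. Next I turn these pixels into positions.

```bash
cat > h.py <<'E'
from rig import r
import cv2,numpy as np
def cast(n,uv,z):
    m=r.camera_model(n);K,W=m["intrinsics"],m["world_to_cam"]
    p=np.linalg.inv(K)@[uv[0],uv[1],1.];d=W[:3,:3].T@(p*[1,-1,-1]);c=-W[:3,:3].T@W[:3,3]
    return c+d*(z-c[2])/d[2]
def big(mask):
    return max(cv2.findContours(mask.astype(np.uint8),cv2.RETR_EXTERNAL,cv2.CHAIN_APPROX_NONE)[0],key=cv2.contourArea)
E
python3 - <<'E'
from h import *
im=cv2.imread("pics/top0.png");hsv=cv2.cvtColor(im,cv2.COLOR_BGR2HSV)
print([(p,im[p[1],p[0]].tolist(),hsv[p[1],p[0]].tolist()) for p in[(290,200),(320,172),(265,213),(314,197),(200,200),(305,191),(291,245)]])
for n,uv,z in[("disc l",(247,172),.125),("disc r",(338,171),.125),("peg",(291,244),.088),("dish",(305,191),.143),("shelfFL",(151,214),.1),("shelfFR",(432,221),.1),("shelfBL",(160,130),.1),("shelfBR",(433,135),.1)]+[("tab",t,.15) for t in[(265,214),(320,213),(345,169),(239,172),(265,128),(317,127)]]:
    print(n,cast("top",uv,z).round(4))
b=np.vstack([im[100:260,140:440]]);cv2.imwrite("pics/c0.png",cv2.resize(im[110:260,220:370],(600,600),interpolation=cv2.INTER_CUBIC))
E
```

```text
[((290, 200), [117, 129, 148], [12, 53, 148]), ((320, 172), [115, 128, 145], [13, 53, 145]), ((265, 213), [116, 129, 147], [13, 54, 147]), ((314, 197), [101, 114, 129], [14, 55, 129]), ((200, 200), [118, 128, 129], [27, 22, 129]), ((305, 191), [95, 112, 116], [24, 46, 116]), ((291, 245), [64, 67, 73], [10, 31, 73])]
disc l [0.5981 0.1874 0.125 ]
disc r [ 0.5839 -0.0677  0.125 ]
peg [0.392  0.0772 0.088 ]
dish [0.5283 0.0281 0.143 ]
shelfFL [0.5012 0.4643 0.1   ]
shelfFR [ 0.4285 -0.3206  0.1   ]
shelfBL [0.7503 0.4417 0.1   ]
shelfBR [ 0.6812 -0.355   0.1   ]
tab [0.4705 0.1391 0.15  ]
tab [ 0.4633 -0.0086  0.15  ]
tab [ 0.5812 -0.0856  0.15  ]
tab [0.5923 0.2055 0.15  ]
tab [0.7156 0.129  0.15  ]
tab [ 0.7087 -0.0169  0.15  ]
```

View pics/c0.png

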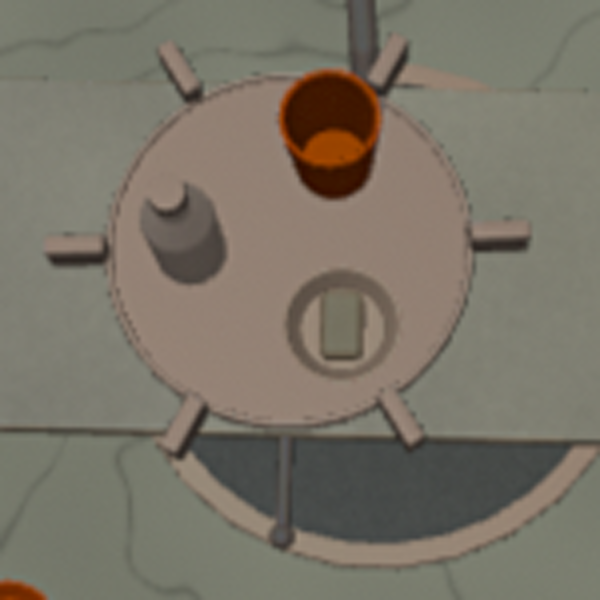

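```bash
python3 -m pendant '[[0,0,0,-10],[0,0,0,-10],[0,0,0,-10],[0,0,0,-10],[0,0,0,0]]' 0
cat > goal.py <<'E'
from h import *
T=np.array([(183,68),(390,62),(501,234),(403,418),(186,425),(76,247)])/4+[220,110]
A=np.mean([cast("top",t,.15) for t in T],0)
rad=[(np.linalg.norm(cast("top",t,.15)[:2]-A[:2]).round(3)) for t in T]
def ang(p): return np.degrees(np.arctan2(*(p-A)[[1,0]]))%360
if __name__=="__main__":
    D=cast("top",(305.5,191.2),.143);P=cast("top",(290.5,244.5),.088)
    print("axis",A.round(4),rad,"tabs",[ang(cast("top",t,.15)).round(1) for t in T],"dish",ang(D).round(1),np.linalg.norm((D-A)[:2]).round(4),"peg",ang(P).round(1),np.linalg.norm((P-A)[:2]).round(4))
s=r.read_state();print(s["clock"],s["tool_pos"].round(4),s["force"].round(2))
def to(th,z,R=.155):
    p=np.array([A[0]+R*np.cos(np.radians(th)),A[1]+R*np.sin(np.radians(th)),z])
    return p.round(4),(np.array(s["tool_rot"]).T@(p-s["tool_pos"])).round(4)
E
python3 - <<'E'
import runpy;g=runpy.run_path("goal.py",run_name="__main__")
print(g["to"](226,.25))
E
```

```text
clock: 0.72
tool_pos: [0.1614, 0.5516, 0.2528]
tool_rot: [[-0.917, -0.4, -0.0], [-0.4, 0.917, -0.001], [0.001, -0.001, -1.0]]
force: [0.7, 0.3, 0.0]
finger_gap: -0.001
axis [0.5884 0.0587 0.15  ] [np.float64(0.147), np.float64(0.147), np.float64(0.145), np.float64(0.147), np.float64(0.146), np.float64(0.147)] tabs [np.float64(27.6), np.float64(328.2), np.float64(267.7), np.float64(208.1), np.float64(148.3), np.float64(88.2)] dish 207.8 0.0686 peg 174.2 0.1986
0.725 [0.1614 0.5516 0.2528] [0.65 0.25 0.01]
(array([ 0.4807, -0.0528,  0.25  ]), array([-0.0509, -0.6816,  0.0032]))
```

```bash
python3 -m pendant '[[-0.004,-0.03,0,0],[-0.004,-0.05,0,0],[-0.004,-0.05,0,0],[-0.004,-0.05,0,0],[-0.004,-0.05,0,0],[-0.004,-0.05,0,0],[-0.004,-0.05,0,0],[-0.004,-0.05,0,0]]' 0
python3 -m pendant '[[-0.003,-0.05,0,0],[-0.003,-0.05,0,0],[-0.003,-0.05,0,0],[-0.003,-0.05,0,0],[-0.003,-0.05,0,0],[-0.003,-0.05,0,0],[0,0,0,0],[0,0,0,0]]' 0
python3 -c "
from goal import *
print(to(226,.2),to(226,.15))
cv2.imwrite('pics/t1.png',r.capture('top')[80:280,180:440,::-1].repeat(3,0).repeat(3,1))"
```

```text
clock: 1.72
tool_pos: [0.344, 0.2152, 0.2533]
tool_rot: [[-0.917, -0.398, 0.001], [-0.398, 0.917, 0.0], [-0.001, -0.0, -1.0]]
force: [0.7, -0.0, -0.7]
finger_gap: 0.003
clock: 2.72
tool_pos: [0.4801, -0.0503, 0.253]
tool_rot: [[-0.917, -0.4, -0.001], [-0.4, 0.917, 0.001], [0.001, 0.001, -1.0]]
force: [-0.1, 0.0, -0.6]
finger_gap: 0.001
2.725 [ 0.4801 -0.0503  0.253 ] [-0.07  0.03 -0.56]
(array([ 0.4807, -0.0528,  0.2   ]), array([ 0.0004, -0.0025,  0.053 ])) (array([ 0.4807, -0.0528,  0.15  ]), array([ 0.0003, -0.0026,  0.103 ]))
```

View pics/t1.png

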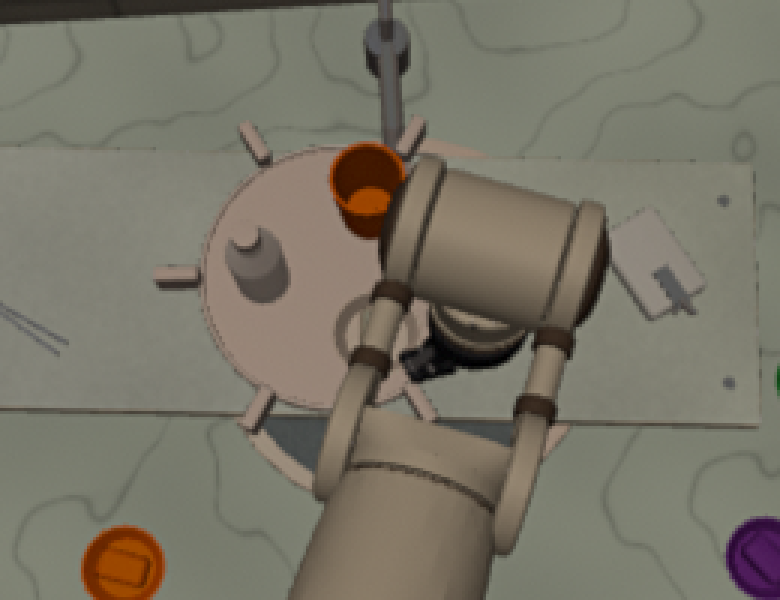

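```bash
python3 -c "
from goal import *
m=r.camera_model('top')
for z in(.23,.25,.3,.4):
    p=m['world_to_cam']@[.4801,-.0503,z,1];q=m['intrinsics']@(p[:3]*[1,-1,-1]);print(z,((q[:2]/q[2])-[180,80])*3)
print(r.camera_model('wrist'))
cv2.imwrite('pics/w1.png',r.capture('wrist')[:,:,::-1])"
```

```text
2.775 [ 0.48   -0.0499  0.253 ] [-0.51  0.23 -0.78]
0.23 [468.92346241 359.02996322]
0.25 [469.99487834 353.96112053]
0.3 [472.85911869 340.41046911]
0.4 [479.53218848 308.84033836]
{'intrinsics': array([[309.70691629,   0.        , 320.33492735],
       [  0.        , 309.70691629, 196.25499124],
       [  0.        ,   0.        ,   1.        ]]), 'T_tool_cam': array([[-2.05328804e-04,  9.51427421e-01,  3.07873060e-01,
         8.11349511e-02],
       [ 9.99999979e-01,  1.91230076e-04,  7.59639746e-05,
        -1.28104698e-04],
       [ 1.33996196e-05,  3.07873069e-01, -9.51427440e-01,
        -1.20663023e-01],
       [ 0.00000000e+00,  0.00000000e+00,  0.00000000e+00,
         1.00000000e+00]])}
```

View pics/w1.png

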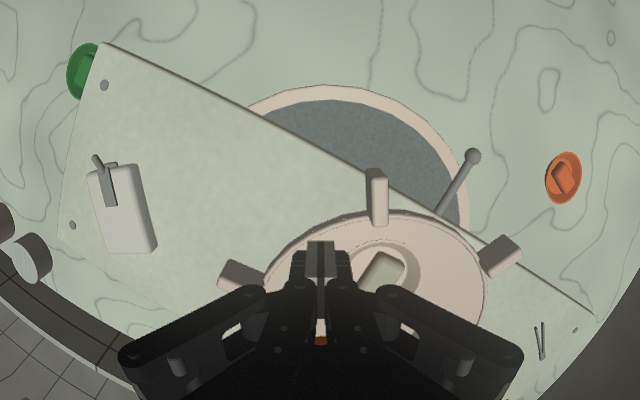

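Wrist view: the target tab is at (376,195), to the right (+y of the tool) of the fingertips (320,250). The dish is at (380,270), and the camera hangs outside the disc. Descending beside the tab.

```bash
python3 -m pendant '[[0,-0.003,0.025,0],[0,0,0.025,0],[0,0,0.025,0],[0,0,0.015,0],[0,0,0.012,0],[0,0,0,0],[0,0,0,0]]' 0
python3 -c "
from goal import *
for th in(220,215,210,205,200,195,190,186,182): print(th,to(th,.15)[1])
cv2.imwrite('pics/w2.png',r.capture('wrist')[:,:,::-1])"
```

```text
clock: 3.7
tool_pos: [0.4823, -0.0537, 0.1521]
tool_rot: [[-0.916, -0.402, 0.001], [-0.402, 0.916, -0.001], [-0.001, -0.001, -1.0]]
force: [-0.3, -0.8, -0.5]
finger_gap: 0.001
3.7 [ 0.4823 -0.0537  0.1521] [-0.33 -0.8  -0.47]
220 [0.0064 0.0168 0.0021]
215 [0.0096 0.0299 0.0021]
210 [0.0117 0.0433 0.0021]
205 [0.0126 0.0568 0.0021]
200 [0.0123 0.0703 0.0021]
195 [0.0109 0.0838 0.002 ]
190 [0.0083 0.097  0.002 ]
186 [0.0053 0.1074 0.002 ]
182 [0.0017 0.1176 0.002 ]
```

View pics/w2.png

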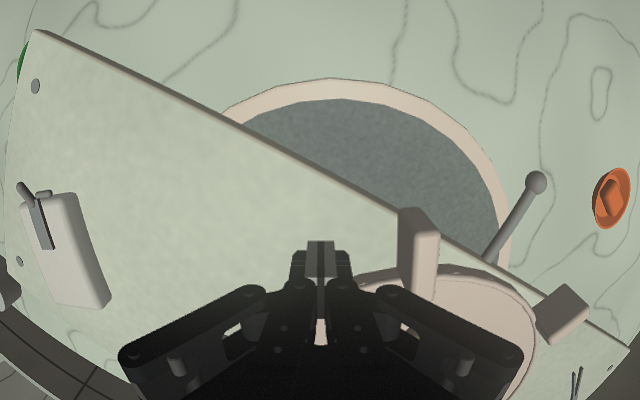

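Tips at (320,250) are in open air beside the tab (415,250), with no contact. Pushing along +y, bowing along the arc.

```bash
python3 -m pendant '[[0.004,0.01,0,0],[0.003,0.008,0,0],[0.002,0.006,0,0],[0.001,0.007,0,0],[0.001,0.008,0,0],[0.001,0.008,0,0],[0,0.008,0,0],[0,0.008,0,0],[0,0,0,0]]' 0
python3 -c "
from goal import *
print(ang(s['tool_pos']))
for th in(195,190,186,182): print(th,to(th,.15)[1])
cv2.imwrite('pics/w3.png',r.capture('wrist')[:,:,::-1])"
```

```text
clock: 4.88
tool_pos: [0.4449, -0.0, 0.1511]
tool_rot: [[-0.915, -0.402, -0.001], [-0.402, 0.915, 0.0], [0.001, 0.001, -1.0]]
force: [-0.3, -0.2, -0.3]
finger_gap: -0.002
4.875 [ 0.4449 -0.      0.1511] [-0.31 -0.2  -0.28]
202.27106816172858
195 [-0.0018  0.0196  0.0011]
190 [-0.0044  0.0328  0.0011]
186 [-0.0073  0.0433  0.0011]
182 [-0.011   0.0534  0.0011]
```

View pics/w3.png

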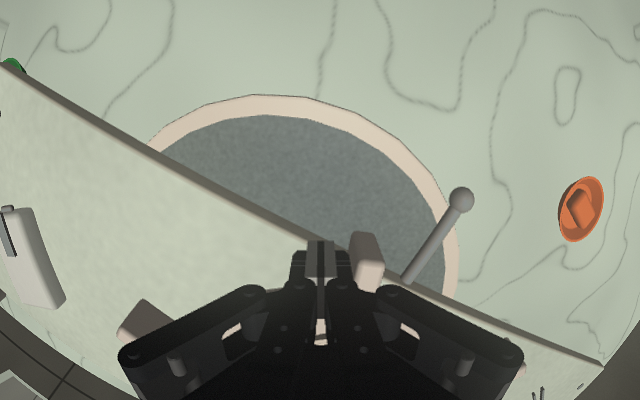

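The tab (367,260) is now against the fingertips and the table is turning, with the peg ball at (461,200). Continuing to about 182–183°.

```bash
python3 -m pendant '[[0,0.007,0,0],[-0.001,0.008,0,0],[-0.001,0.008,0,0],[-0.002,0.008,0,0],[-0.002,0.008,0,0],[-0.002,0.007,0,0],[-0.002,0.005,0,0],[0,0,0,0]]' 0
python3 -c "
from goal import *
print(ang(s['tool_pos']))
cv2.imwrite('pics/w4.png',r.capture('wrist')[:,:,::-1])"
```

```text
clock: 5.92
tool_pos: [0.4338, 0.0505, 0.1512]
tool_rot: [[-0.916, -0.402, -0.001], [-0.402, 0.916, 0.0], [0.0, 0.001, -1.0]]
force: [0.1, -0.7, -0.2]
finger_gap: -0.002
5.925 [0.4338 0.0505 0.1512] [ 0.09 -0.65 -0.23]
183.044657894572
```

View pics/w4.png

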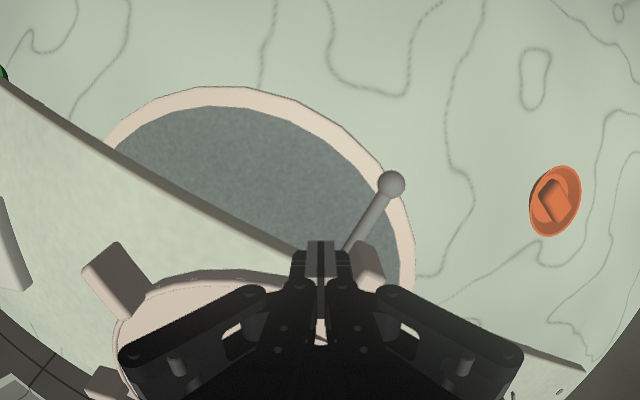

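The tab sits in line with the peg rod. Backing off, lifting and clearing the view.

```bash
python3 -m pendant '[[0.002,-0.008,0,0],[0.002,-0.006,0,0],[0,0,-0.02,0],[0,0,-0.03,0],[0,0,-0.04,0],[0,0,-0.03,0],[0,0.02,0,0],[0,0.045,0,0],[0,0.05,0,0],[0,0.05,0,0]]' 0
python3 -m pendant '[[0,0.05,0,0],[0,0.05,0,0],[0,0.05,0,0],[0,0.05,0,0],[0,0.03,0,0],[0,0,0,0],[0,0,0,0]]' 0
python3 -c "
from h import *
i=r.capture('top')[:,:,::-1];cv2.imwrite('pics/top2.png',i);cv2.imwrite('pics/c2.png',cv2.resize(i[110:260,220:370],(600,600),interpolation=cv2.INTER_CUBIC))"
```

```text
clock: 7.22
tool_pos: [0.3693, 0.1874, 0.2714]
tool_rot: [[-0.916, -0.4, 0.001], [-0.4, 0.916, 0.0], [-0.001, -0.0, -1.0]]
force: [0.6, 0.8, 0.1]
finger_gap: 0.002
clock: 8.1
tool_pos: [0.2779, 0.3966, 0.2712]
tool_rot: [[-0.916, -0.401, -0.0], [-0.401, 0.916, -0.001], [0.0, -0.001, -1.0]]
force: [-0.0, 0.6, -0.0]
finger_gap: -0.003
```

View pics/c2.png

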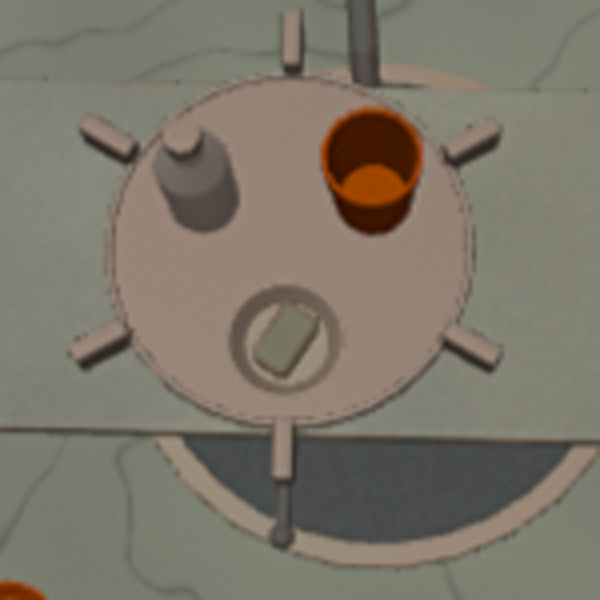

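The dish now sits at (285,339) in the crop, directly above the peg ball (282,538), and a tab lines up with the peg. The bottle and cup are upright. Final numeric check, then I hand in.

```bash
python3 -c "
from goal import *
D=cast('top',(220+285/4,110+339/4),.143);P=cast('top',(290.5,244.5),.088)
u=(P-A)[:2];F=A[:2]+.07*u/np.linalg.norm(u)
print('dish',D.round(4),ang(D),'peg',ang(P),'radius',np.linalg.norm((D-A)[:2]),'err',np.linalg.norm(D[:2]-F))
if np.linalg.norm(D[:2]-F)<.01: print(r.hand_in())"
```

```text
8.15 [0.2781 0.3964 0.2712] [ 0.16 -0.02  0.18]
dish [0.5203 0.0662 0.143 ] 173.7420453304694 peg 174.2368501785933 radius 0.06848196217482269 err 0.0016315494945231914
the job is handed in; nothing more can be done
None
```

I turned the turntable about 34° by pushing its front-right tab with the shut fingertips. Then I backed off, lifted clear and handed in at about 8 s of the 72 s allowed.

- **Dish position:** in the last top view the dish is at 173.7° and the towel peg at 174.2°. The dish is about 1.6 mm from the front place (18 mm allowed) and about 68 mm from the axis.
- **Other riders:** the bottle and cup stand upright on the disc in that picture. The forces I read between pushes stayed under about 1 N.
- **Tweezer and cap case:** I did not re-measure them after the push, but the tool never went near either one.

No check failed or disagreed, and `r.hand_in()` gave no verdict.

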